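Weigh down the glued patch and set the timer

TASK

The plywood patch on the white slat has just been glued: first set the steel tin down gently, upright, on the middle of the patch as a weight and let go of it; then set the free-standing timer to 15 minutes by turning its dial until the white pointer stands at the red mark. The dial is stiff, so press it down while turning: the timer's body must not spin round or slide, and the slat and the other things must stay where they are.

Things in the scene. Friction and masses are not known exactly. Their poses are not given: they have to be found in the camera images.
- tin_center (a point): centre (half-way up) of the stainless steel tin with a ribbed screw-top lid: upright cylinder, 54 mm diameter up to 68 mm, then a lid 51 mm in diameter, 90 mm high in all, about 0.6 kg, loose, standing on the table; z axis up. Take it from above around the body, which is straight-sided
- patch_top (a point): centre of the top face of the plywood patch, 90 x 90 mm, 24 mm above the table. It is glued on a white wooden slat 150 mm (x) x 110 mm (y) x 16 mm, loose on the table, 0.35 kg; x axis along the slat. The tin goes here
- red_mark (a point): the red 15-minute mark on top of the timer's housing, 42.5 mm from the timer's axis and 42 mm above the table, fixed to the housing; the housing's own -y direction runs from the axis to this mark, and its +x direction from the axis to the zero mark (a wide white tick). The timer is a loose blue-grey round housing, 104 mm diameter, 42 mm high, on four small rubber feet (41 mm from its axis); 0.37 kg in all, with no fixing to the table
- dial_grip (a point): middle of the black bar grip on the timer's dial, on the timer's axis, 84 mm above the table at rest; it turns and sinks with the dial. The bar is 64 mm long (along this frame's x), 24 mm wide (along y: pinch it across y from above) and 40 mm high (64 to 104 mm above the table), standing on a 70 mm black disc whose top is 64 mm above the table. A white stripe runs from the middle to the bar's pointer end, the +x end
- timer_dial (a joint): angle of the dial, rad: 0 with the pointer at the zero mark, growing clockwise seen from above; pi/2 (1.571) with the pointer at the red mark (15 minutes). It has a stiff friction of 0.19 N m and stays where it is left; it may be turned either way. If it is turned without pressing, the whole timer spins with it on the table
- timer_plunger (a joint): how far the dial is pressed down, m: 0 at rest, 0.012 at the stop. A spring lifts it back: 2.4 N at the start plus 1.2 N per mm (14 N at 10 mm, 17 N at the stop). Some 8 to 11 mm (12 to 16 N) of press, kept up while turning, loads the feet enough to hold the timer
- lever_a: one of two orange plastic tire levers, 120 x 16 mm, 8 mm thick, lying flat; bystander, leave alone; origin under its middle
- lever_b: the other orange plastic tire lever, same size; bystander, leave alone; origin under its middle
- pump: grey aluminium mini pump, 200 mm long, 26 mm thick, lying; bystander; origin under its middle
- lockring_tool: black cassette lockring tool, 150 mm long, lying, 32 mm high at its head; bystander; origin under it
- jar: small glass jar of spare bolts, 64 mm diameter, 72 mm high, brass lid; bystander; origin under its centre
- glue: yellow glue bottle with red cap, 48 mm diameter, 120 mm high; bystander; origin under its centre
- tin: the same steel tin; origin at the centre of its underside
- timer: the timer's housing; origin on its axis at the table; x towards the zero mark, -y towards the red mark
Things that resemble listed ones, but are neither listed nor needed, are in the scene too. There is more than one size of the timer; the job needs the larger.

How it is judged:
By the outcome, as a careful person would: the job done as asked, in the order asked, and still so for the second after the job is handed in, with the robot touching nothing.
It also fails if it takes over 59 s, if anything falls off the work surface, if the arm or the gripper's body presses on something with over 40 N, if the wrist force passes 120 N, or if a joint passes its speed limit or range.

ROBOT

A 6-joint arm with a two-finger parallel gripper is mounted at the origin on the work surface. World frame = base frame: x ahead of the robot, y to its left, z up, the work surface at z = 0. Lengths are in m, angles in rad, forces in N, time in s.
With the tool pointing down it reaches from about 0.35 to 0.875 m from the base axis. Payload 4.2 kg.
Tool frame: the origin (TCP) lies between the finger pads; the fingertips stand 8 mm ahead of it and the grasp point (between the pads) lies 11 mm behind it (env.finger_overhang is the z of the fingertips in the tool frame, in m); z points along the fingers, y is the line along which they close (so a half turn about z gives the same grasp; the last joint's range is limited). The gripper opens to 85 mm and grips with 20 to 120 N. Pads are 22 mm wide; open, the fingers measure 114 mm over their backs; the gripper's body (76 mm by 85 mm) begins 54 mm behind the grasp point. The pads swing forward as they close: fully open they stand 13 mm farther back than shut.
Start: joints at [1.447, 0.385, 0.008, 0, -1.194, -0.259], TCP at [0.233, 0.58, 0.239] pointing down, gripper open.
Joint ranges: [-3.14, 3.14], [-1.21, 2.06], [-1.07, 1.41], [-3.16, 2.05], [-2.99, -0.16], [-3.1, 3.1]. Speed limits (rad/s): [2.79, 2.79, 3.14, 3.14, 3.14, 3.14].

INTERFACE

Orientations are given as a unit quaternion [w, x, y, z].
In Python, from station import env gives the robot as it stands. The module is installed in compiled form; this text tells all that it offers.
- The arm moves only by the tool servo_tool, never from a script. Its argument "rows" is a list of rows, each a list of 7 numbers: the shift along the tool's x, y, z in cm, then the turn, a rotation vector about the tool's x, y, z in rad, then the finger opening in cm, from 0 to 8.54. In form: [[x, y, z, rx, ry, rz, jaw], ...]. A call has 1 to 10 rows; each row shifts and turns the commanded pose from where the row before left it, along the tool's axes as they then stand; what a row does not reach is not made up. A row lasts 1/8 s, in which the tool goes at most 62.5 mm and 10.7 degrees, less where a joint would pass 70% of its speed; a pose out of reach is approached as far as the arm can. A call with a gripper value outside its range is refused whole. The fingers move at their own pace and stop on an object; "grip_force" is the grip in N (left out, the last holds). Time passes only in rows, so rows that do not move let the fingers close. It gives the time, the measured TCP pose, the force, the opening and the grip force at its end, in the units of the state.
- env.read_state(): the state, without advancing time (a new reading comes with each control period).
- env.grab_frame(name): name is "scene" or "top" or "wrist"; returns a dict with "pixels" (400x640x3 uint8, red, green, blue), "K" (3x3 intrinsics, pixels), "cam_to_world" (4x4, takes a point from camera to world coordinates). Camera axes: x right, y down, z forward; pixel columns grow to the right and rows downward; lengths in m; the calibration is good to about 2 mm. A picture is of the moment at which its call begins. There is no depth.
- env.hand_in(): hands the job in; it is judged then, once.
The state is a dict: "t": time; "joint_positions": joint angles; "qd": joint speeds; "joint_torque": joint torques, N m; "ee_pos": TCP position; "tcp_rot": TCP orientation; "contact_force": force on the tool from outside, world axes, zero at the start; "torque": the same for the moment, N m; "grip_width": opening from 0.0 (shut) to 1.0 (fully open); "finger_force": force on a finger pad.
Only numpy, scipy, OpenCV 4.12 (cv2) and the standard library are available. Lean on these libraries where they do the work, as an engineer would, in place of code of your own. Each camera call takes 0.05 s, during which the arm holds its last target. There are 200 camera calls.

## Working session

There is one attempt and no reset: what is moved stays moved. The work goes in short steps, Python scripts to look and compute and a tool call to move; the robot and the scene stay as the last step left them, time stands still between calls to the robot, and variables do not carry over. Pictures are saved under pics/ and viewed, at most 13 in all, crops included, and the job is handed in when it is done.

Besides the shell and the picture viewer there is one more tool, called after "Call:" as a command line: name --pt "numbers of a row" for each row, then --argument value for the rest. servo_tool: Moves the arm, as the interface text tells. Its arguments: {"type":"object","properties":{"rows":{"type":"array"},"grip_force":{"type":"number"}},"required":["rows"]}

```bash
mkdir -p pics
cat > h.py <<'E'
import numpy as np, cv2
from station import env
def grab(n,fn=None):
    f=env.grab_frame(n)
    if fn: cv2.imwrite('pics/'+fn,f['pixels'][:,:,::-1])
    return f
def ray(f,u,v,z):
    K=np.array(f['K']);T=np.array(f['cam_to_world'])
    d=T[:3,:3]@np.linalg.solve(K,[u,v,1.]);o=T[:3,3]
    return o+d*(z-o[2])/d[2]
def proj(f,p):
    K=np.array(f['K']);T=np.array(f['cam_to_world'])
    c=T[:3,:3].T@(np.array(p)-T[:3,3]);q=K@c
    return q[:2]/q[2]
E
python3 - <<'E'
from h import *
import pickle
fs={n:grab(n,n+'0.png') for n in('top','scene')}
pickle.dump(fs,open('f0.pkl','wb'))
for n in fs: print(n,np.round(fs[n]['cam_to_world'],3).tolist(),np.round(fs[n]['K'],1).tolist())
s=env.read_state();print(s,env.finger_overhang)
E
```

```text
top [[-0.002, -0.999, 0.041, 0.501], [-1.0, 0.001, -0.021, 0.046], [0.021, -0.041, -0.999, 1.135], [0.0, 0.0, 0.0, 1.0]] [[394.4, 0.0, 325.7], [0.0, 394.4, 201.0], [0.0, 0.0, 1.0]]
scene [[0.313, 0.785, -0.535, 1.098], [0.95, -0.266, 0.164, -0.129], [-0.013, -0.559, -0.829, 0.909], [0.0, 0.0, 0.0, 1.0]] [[376.8, 0.0, 312.8], [0.0, 376.8, 202.8], [0.0, 0.0, 1.0]]
{'t': 0.1, 'joint_positions': array([ 1.44661739e+00,  3.85480610e-01,  6.74138561e-03, -4.58580507e-04,
       -1.19400086e+00, -2.58589423e-01]), 'qd': array([ 3.49932057e-05, -1.20328447e-03,  2.36112174e-03,  7.01419631e-04,
       -8.83371048e-04, -6.54983117e-04]), 'joint_torque': array([-1.97244572e-04, -3.93321669e+01,  1.88928616e+01,  4.19786990e+00,
       -2.59820052e-03,  2.73472924e-07]), 'ee_pos': array([0.23322398, 0.57929607, 0.23831863]), 'tcp_rot': array([ 9.83994663e-04,  9.81725303e-01, -1.90300917e-01, -1.47375957e-04]), 'contact_force': array([0.27101558, 0.75731831, 0.30881464]), 'torque': array([ 0.00159397,  0.00229044, -0.03486346]), 'finger_force': 0.0, 'grip_width': 0.9993091129370857} 0.008
```

View pics/top0.png

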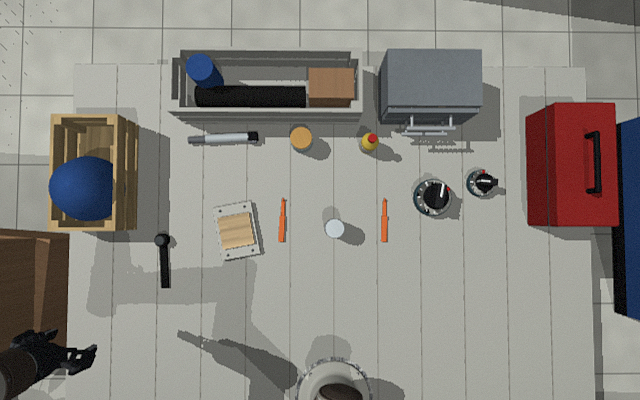

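View pics/scene0.png

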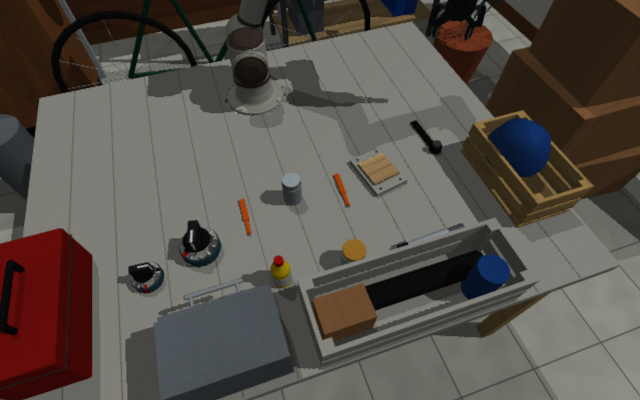

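Top view: tin at (334,228), patch at (237,231) on the tilted slat, the larger timer at (433,197), the small decoy at (482,182), and levers at (282,220) and (384,220). I'll measure from masks and view an enlarged crop.

Run:
```python
from h import *
import pickle
fs=pickle.load(open('f0.pkl','rb'));f=fs['top'];im=f['pixels']
hsv=cv2.cvtColor(im,cv2.COLOR_RGB2HSV)
def blobs(m,box,z,name,minA=8):
    u0,v0,u1,v1=box;mm=np.zeros_like(m);mm[v0:v1,u0:u1]=m[v0:v1,u0:u1]
    for c in cv2.findContours(mm,cv2.RETR_EXTERNAL,cv2.CHAIN_APPROX_NONE)[0]:
        if cv2.contourArea(c)<minA: continue
        r=cv2.minAreaRect(c);b=cv2.boxPoints(r)
        w=np.array([ray(f,*p,z)[:2] for p in b])
        M=cv2.moments(c);cc=ray(f,M['m10']/M['m00'],M['m01']/M['m00'],z)[:2]
        e=w[1]-w[0],w[2]-w[1]
        print(name,'px',np.round(r[0],1),'ctr',np.round(w.mean(0),4),'cm',np.round(cc,4),'sides',[round(float(np.linalg.norm(x)),3) for x in e],'ang',[round(float(np.degrees(np.arctan2(x[1],x[0]))),1) for x in e],int(cv2.contourArea(c)))
H,S,V=[hsv[:,:,i].astype(int) for i in range(3)]
blobs(((S>60)&(H<25)&(V>120)).astype(np.uint8),(205,195,268,265),.024,'patch')
blobs(((V>195)&(S<40)).astype(np.uint8),(205,195,268,265),.016,'slat')
blobs(((S>150)&(H<15)).astype(np.uint8),(270,190,292,250),.008,'leva')
blobs(((S>150)&(H<15)).astype(np.uint8),(375,190,395,250),.008,'levb')
print(im[228,318:352].tolist())
g=lambda a,b,c,d,k:cv2.resize(im[b:d,a:c],None,fx=k,fy=k,interpolation=cv2.INTER_CUBIC)
A=g(400,165,510,225,5);B=g(315,205,370,250,5);C=g(205,190,275,270,4)
o=np.zeros((590,800,3),np.uint8);o[:300,:550]=A;o[300:525,:275]=B;o[270:590,480:760]=C
cv2.imwrite('pics/crop1.png',o[:,:,::-1])
```

```text
patch px [235.4 230.5] ctr [0.4642 0.2748] cm [0.4641 0.2748] sides [0.09, 0.09] ang [-78.7, -168.4] 959
leva px [281.5 219.5] ctr [0.4948 0.1477] cm [0.4859 0.147 ] sides [0.122, 0.014] ang [0.2, -90.0] 144
levb px [383.5 220. ] ctr [ 0.4928 -0.1437] cm [ 0.483 -0.145] sides [0.014, 0.12] ang [-90.0, 179.5] 135
[[173, 174, 167], [172, 173, 165], [169, 169, 164], [170, 169, 162], [169, 173, 164], [175, 176, 168], [135, 139, 135], [150, 157, 160], [197, 205, 208], [194, 205, 208], [191, 201, 204], [192, 202, 203], [190, 197, 200], [193, 204, 205], [189, 198, 201], [191, 199, 202], [186, 195, 197], [190, 197, 197], [188, 197, 198], [190, 198, 200], [187, 197, 195], [188, 196, 198], [186, 194, 195], [189, 197, 200], [187, 198, 199], [195, 206, 209], [127, 131, 130], [99, 101, 94], [110, 111, 104], [106, 107, 103], [105, 106, 102], [102, 106, 98], [105, 106, 102], [104, 105, 104]]
```

View pics/crop1.png

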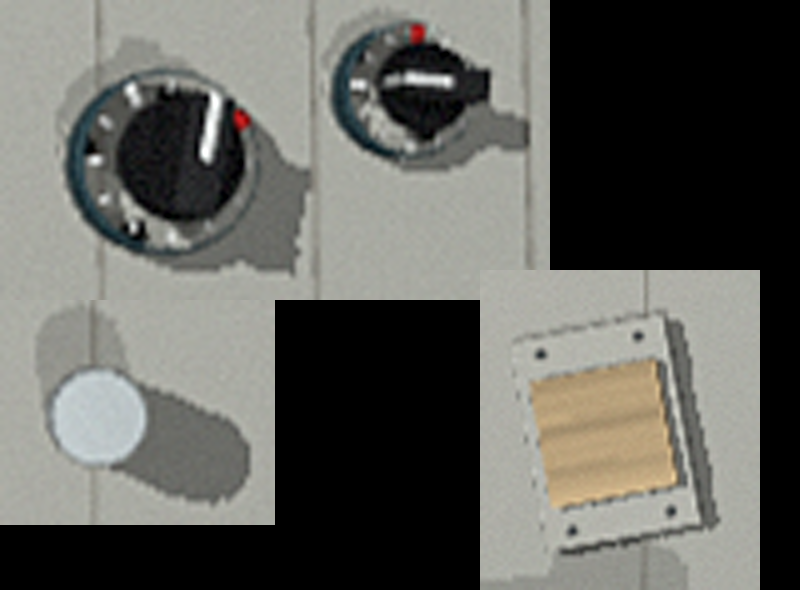

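Crop: tin lid centre at about (334.4,227.8); red mark of the larger timer at about (448,188.6); pointer points roughly up, about 50° counter-clockwise of the mark. Patch measures 90×90 mm, centre (0.464,0.275), as it should be.

```bash
cat >> h.py <<'E'
from scipy.spatial.transform import Rotation as Ro
def pose():
    s=env.read_state();q=s['tcp_rot'];return s,np.array(s['ee_pos']),Ro.from_quat([q[1],q[2],q[3],q[0]])
def go(p,yaw=None):
    # shift in tool axes (cm) to point p; rotvec to tool pointing down with tool x at world angle yaw
    s,e,R=pose();d=R.inv().apply(np.array(p)-e)*100
    x=R.as_matrix()[:,0];y0=np.arctan2(x[1],x[0])
    yaw=y0 if yaw is None else yaw
    Rt=Ro.from_matrix(np.array([[np.cos(yaw),np.sin(yaw),0],[np.sin(yaw),-np.cos(yaw),0],[0,0,-1]]))
    print('t',round(s['t'],2),'at',np.round(e,4),'yaw',round(y0,3),'shift cm',np.round(d,2),'len',round(np.linalg.norm(d),1),'rot',np.round((R.inv()*Rt).as_rotvec(),3),'F',np.round(s['contact_force'],1),'w',round(s['grip_width']*85.4,1))
E
python3 - <<'E'
from h import *
import pickle
fs=pickle.load(open('f0.pkl','rb'));f=fs['top']
t=ray(f,334.4,227.8,.09);print('tin',t)
print('red',ray(f,448,188.6,.042)); print('tin in scene',proj(fs['scene'],t),'small/large dial scene')
go([t[0],t[1],.20])
E
```

```text
tin [0.47291273 0.00061823 0.09      ]
red [ 0.58026021 -0.31957757  0.042     ]
tin in scene [290.51822697 178.15857741] small/large dial scene
t 0.1 at [0.2332 0.5793 0.2383] yaw -0.383 shift cm [43.85 44.71  3.92] len 62.8 rot [ 0.002 -0.    -0.   ] F [0.3 0.8 0.3] w 85.3
```

Call:
servo_tool --pt "3.6 3.7 0.3 0 0 0 8.5" --pt "4 4.1 0.4 0 0 0 8.5" --pt "4 4.1 0.4 0 0 0 8.5" --pt "4 4.1 0.4 0 0 0 8.5" --pt "4 4.1 0.4 0 0 0 8.5" --pt "4 4.1 0.4 0 0 0 8.5" --pt "4 4.1 0.4 0 0 0 8.5" --pt "4 4.1 0.4 0 0 0 8.5" --pt "4 4.1 0.4 0 0 0 8.5" --pt "4 4.1 0.4 0 0 0 8.5"

```text
t: 1.35
ee_pos: [0.4494, 0.0534, 0.2002]
tcp_rot: [-0.0, 0.982, -0.19, 0.0]
contact_force: [0.7, 0.9, 0.3]
grip_width: 0.993
finger_force: 0.0
```

Call:
servo_tool --pt "2.5 2.5 0 0 0 0 8.5" --pt "1.7 1.6 0 0 0 0 8.5" --pt "0 0 0 0 0 0 8.5"

```text
t: 1.72
ee_pos: [0.4728, 0.0003, 0.1998]
tcp_rot: [0.0, 0.981, -0.192, -0.001]
contact_force: [-0.3, 0.5, 1.2]
grip_width: 0.993
finger_force: 0.0
```

Run:
```python
from h import *
import pickle
f=grab('wrist','w1.png');pickle.dump(f,open('w1.pkl','wb'))
print(proj(f,[.473,.0006,.09]),np.round(f['K'][0],1));go([.473,.0006,.20])
```

```text
[323.22195859 203.20316432] [356.2   0.  323. ]
t 1.77 at [0.4725 0.0011 0.1999] yaw -0.385 shift cm [ 0.07  0.02 -0.01] len 0.1 rot [0.    0.001 0.   ] F [-0.3  0.4 -0.8] w 85.2
```

View pics/w1.png

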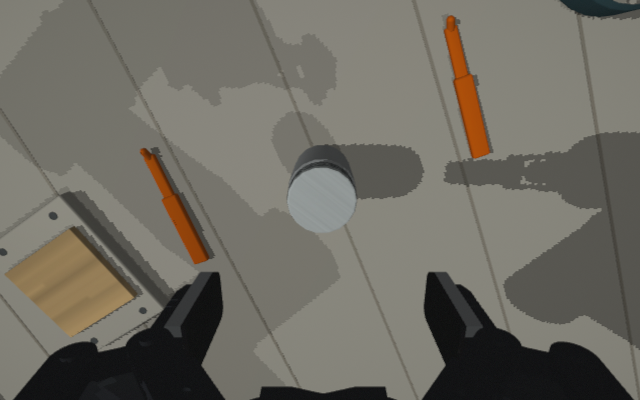

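Wrist view: tin lid centre at (321.5,199), jaws straddle it, within about 3 mm of the prediction. Descending with +2 mm in x.

Call:
servo_tool --pt "0.3 0 3 0 0 0 8.5" --pt "0 0 4 0 0 0 8.5" --pt "0 0 4 0 0 0 8.5" --pt "0 0 3 0 0 0 8.5" --pt "0 0 1.8 0 0 0 8.5" --pt "0 0 0 0 0 0 8.5"

```text
t: 2.52
ee_pos: [0.4743, 0.001, 0.0412]
tcp_rot: [0.001, 0.982, -0.19, -0.002]
contact_force: [0.0, -0.5, -0.2]
grip_width: 0.996
finger_force: 0.0
```

Call:
servo_tool --pt "0 0 0 0 0 0 4.5" --pt "0 0 0 0 0 0 4.5" --pt "0 0 0 0 0 0 4.5" --pt "0 0 0 0 0 0 4.5" --pt "0 0 0 0 0 0 4.5" --pt "0 0 0 0 0 0 4.5" --grip_force 45

```text
t: 3.28
ee_pos: [0.476, 0.0006, 0.0436]
tcp_rot: [-0.0, 0.982, -0.19, 0.001]
contact_force: [-2.5, 0.3, 5.7]
grip_width: 0.617
finger_force: 47.3
```

Call:
servo_tool --pt "0 0 -1 0 0 0 4.5" --pt "0 0 -3 0 0 0 4.5" --pt "0 0 -3 0 0 0 4.5" --pt "0 0 -1 0 0 0 4.5" --pt "0 0 0 0 0 0 4.5"

```text
t: 3.9
ee_pos: [0.4751, 0.0004, 0.1223]
tcp_rot: [-0.0, 0.982, -0.191, -0.0]
contact_force: [-0.2, 0.3, -5.6]
grip_width: 0.619
finger_force: 49.3
```

Run:
```python
from h import *
import pickle
f=pickle.load(open('w1.pkl','rb'))
print('tin from wrist',ray(f,321.5,199,.09))
im=f['pixels'];h=cv2.cvtColor(im,cv2.COLOR_RGB2HSV)
m=((h[:,:,1]>60)&(h[:,:,0]>8)&(h[:,:,0]<25)&(h[:,:,2]>90)).astype(np.uint8);m[:,150:]=0;m[:200]=0
c=max(cv2.findContours(m,0,2)[0],key=cv2.contourArea);r=cv2.minAreaRect(c)
w=np.array([ray(f,*p,.024) for p in cv2.boxPoints(r)]);print('patch',r[0],w.mean(0),np.linalg.norm(w-np.roll(w,1,0),axis=1))
go([.464,.275,.11],None)
```

```text
tin from wrist [0.47643905 0.00054856 0.09      ]
patch (69.01498413085938, 285.48590087890625) [0.46549134 0.27730961 0.024     ] [0.10634088 0.09011198 0.09939308 0.09852558]
t 3.9 at [4.751e-01 4.000e-04 1.223e-01] yaw -0.383 shift cm [-11.3  -25.05   1.25] len 27.5 rot [-0.001  0.    -0.   ] F [-0.2  0.3 -5.6] w 52.8
```

Tin is held (5.6 N, 53 mm). Carrying to the patch.

Call:
servo_tool --pt "-0.8 -1.8 0 0 0 0 4.5" --pt "-1.6 -3.6 0 0 0 0 4.5" --pt "-2 -4.4 0 0 0 0 4.5" --pt "-2 -4.4 0 0 0 0 4.5" --pt "-2 -4.4 0 0 0 0 4.5" --pt "-1.6 -3.6 0 0 0 0 4.5" --pt "-0.9 -2 0 0 0 0 4.5" --pt "-0.4 -0.9 0 0 0 0 4.5" --pt "0 0 0 0 0 0 4.5" --pt "0 0 0 0 0 0 4.5"

```text
t: 5.15
ee_pos: [0.4642, 0.2741, 0.122]
tcp_rot: [0.001, 0.982, -0.191, -0.0]
contact_force: [-0.2, -0.3, -5.0]
grip_width: 0.622
finger_force: 49.3
```

Run:
```python
from h import *
go([.4645,.2755,.0665])
f=grab('wrist','w2.png')
print(proj(f,[.4645,.2755,.024]))
```

```text
t 5.15 at [0.4642 0.2741 0.122 ] yaw -0.384 shift cm [-0.02 -0.15  5.55] len 5.6 rot [0.001 0.001 0.   ] F [-0.2 -0.3 -5. ] w 53.1
[321.5639216  209.13221258]
```

View pics/w2.png

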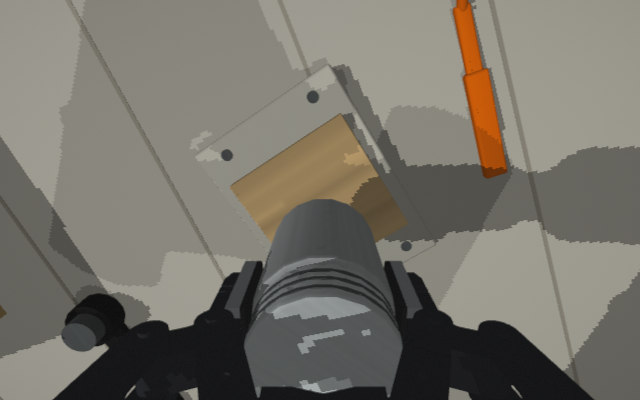

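Wrist view: tin hangs upright over the patch; patch corners at (232,185), (342,115), (408,222), so its centre is about (320,203). A 2 mm nudge, then lower.

Call:
servo_tool --pt "0.1 -0.2 1 0 0 0 4.5" --pt "0 0 2 0 0 0 4.5" --pt "0 0 1.4 0 0 0 4.5" --pt "0 0 0.5 0 0 0 4.5" --pt "0 0 0.2 0 0 0 4.5" --pt "0 0 0 0 0 0 4.5"

```text
t: 5.95
ee_pos: [0.4664, 0.2772, 0.0717]
tcp_rot: [-0.0, 0.982, -0.19, 0.0]
contact_force: [0.1, -0.3, -4.6]
grip_width: 0.618
finger_force: 49.3
```

Call:
servo_tool --pt "0 0 0.1 0 0 0 4.5" --pt "0 0 0.1 0 0 0 4.5" --pt "0 0 0 0 0 0 4.5"

```text
t: 6.32
ee_pos: [0.4661, 0.2769, 0.0694]
tcp_rot: [-0.0, 0.982, -0.19, 0.0]
contact_force: [-0.1, -0.2, -5.9]
grip_width: 0.619
finger_force: 49.3
```

Call:
servo_tool --pt "0 0.1 0.1 0 0 0 4.5" --pt "0 0 0.1 0 0 0 4.5" --pt "0 0 0 0 0 0 4.5"

```text
t: 6.7
ee_pos: [0.4657, 0.2758, 0.0678]
tcp_rot: [0.0, 0.982, -0.19, 0.0]
contact_force: [-2.2, -0.4, 0.1]
grip_width: 0.618
finger_force: 49.9
```

Call:
servo_tool --pt "0 0 0.1 0 0 0 4.5" --pt "0 0 0 0 0 0 4.5" --pt "0 0 0 0 0 0 4.5"

```text
t: 7.08
ee_pos: [0.4657, 0.2759, 0.0677]
tcp_rot: [0.0, 0.982, -0.19, 0.0]
contact_force: [-4.3, -2.9, 5.7]
grip_width: 0.617
finger_force: 50.7
```

Call:
servo_tool --pt "0 0 -0.1 0 0 0 4.5" --pt "0 0 0 0 0 0 5.6" --pt "0 0 0 0 0 0 6.5" --pt "0 0 0 0 0 0 8.0" --pt "0 0 0 0 0 0 8.5" --pt "0 0 0 0 0 0 8.5" --grip_force 20

```text
t: 7.82
ee_pos: [0.4659, 0.2761, 0.0673]
tcp_rot: [-0.0, 0.982, -0.19, 0.0]
contact_force: [-0.2, -0.3, 0.2]
grip_width: 0.998
finger_force: 0.0
```

Call:
servo_tool --pt "0 0 -1 0 0 0 8.5" --pt "0 0 -3 0 0 0 8.5" --pt "0 0 -4 0 0 0 8.5" --pt "0 0 -4 0 0 0 8.5" --pt "0 0 -2 0 0 0 8.5" --pt "0 0 0 0 0 0 8.5"

```text
t: 8.57
ee_pos: [0.4665, 0.2767, 0.2097]
tcp_rot: [-0.002, 0.982, -0.19, 0.001]
contact_force: [0.6, 1.0, 0.4]
grip_width: 0.994
finger_force: 0.0
```

Run:
```python
from h import *
import pickle
f=grab('wrist','w3.png');t=grab('top','t3.png')
pickle.dump((f,t),open('w3.pkl','wb'))
A=f['pixels'][60:340,120:520];B=cv2.resize(t['pixels'][180:280,195:295],None,fx=4,fy=4,interpolation=cv2.INTER_CUBIC)
o=np.zeros((400,800,3),np.uint8);o[:280,:400]=A;o[:,400:]=B
cv2.imwrite('pics/c3.png',o[:,:,::-1])
print(proj(t,[.464,.2748,.024+.09]),proj(f,[.464,.2748,.024+.09]))
go([.545,-.28,.25])
```

```text
[228.16732259 231.77579919] [328.3265223  212.42625302]
t 8.68 at [0.4653 0.2757 0.2068] yaw -0.383 shift cm [28.16 48.56 -4.31] len 56.3 rot [0.001 0.001 0.   ] F [-0.4 -0.6 -0.3] w 85.0
```

View pics/c3.png

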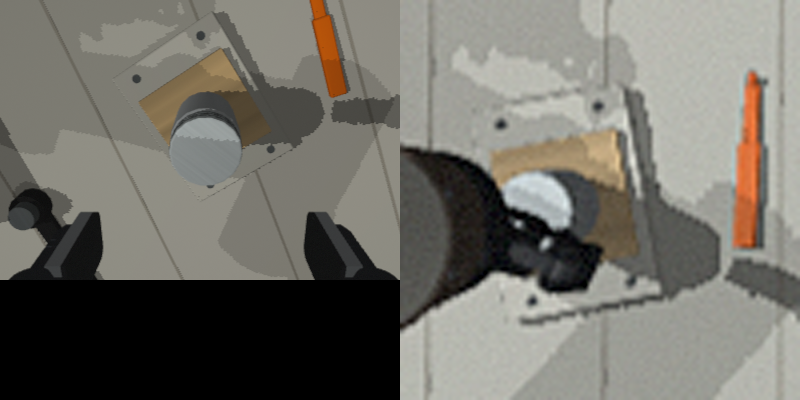

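Wrist view: lid centre at (325,212) against (328,212) expected, so the tin stands upright in the middle of the patch. Next, the timer.

Call:
servo_tool --pt "1.5 2.6 -1 0 0 0 8.5" --pt "3 5.2 -1 0 0 0 8.5" --pt "3 5.2 -1 0 0 0 8.5" --pt "3 5.2 -1 0 0 0 8.5" --pt "3 5.2 0 0 0 0 8.5" --pt "3 5.2 0 0 0 0 8.5" --pt "3 5.2 0 0 0 0 8.5" --pt "3 5.2 0 0 0 0 8.5" --pt "3 5.2 0 0 0 0 8.5" --pt "2 3.4 0 0 0 0 8.5"

```text
t: 9.93
ee_pos: [0.5423, -0.2707, 0.245]
tcp_rot: [-0.0, 0.982, -0.191, -0.002]
contact_force: [-0.4, 0.6, -0.1]
grip_width: 0.993
finger_force: 0.0
```

Call:
servo_tool --pt "0.6 1 0 0 0 0 8.5" --pt "0 0 0 0 0 0 8.5"

```text
t: 10.18
ee_pos: [0.5444, -0.2799, 0.2457]
tcp_rot: [-0.0, 0.982, -0.191, -0.001]
contact_force: [-0.6, 0.1, -0.3]
grip_width: 0.992
finger_force: 0.0
```

Run:
```python
from h import *
import pickle
f=grab('wrist');pickle.dump(f,open('w4.pkl','wb'))
im=f['pixels'];print(proj(f,[.56,-.285,.064]));go([.56,-.285,.25])
cv2.imwrite('pics/w4.png',cv2.resize(im[60:340,120:520],None,fx=2,fy=2,interpolation=cv2.INTER_CUBIC)[:,:,::-1])
```

```text
[322.37751516 160.53740983]
t 10.22 at [ 0.5445 -0.2791  0.2463] yaw -0.383 shift cm [ 1.66 -0.03 -0.38] len 1.7 rot [-0.     0.002 -0.   ] F [-0.2  0.8 -0.2] w 85.0
```

View pics/w4.png

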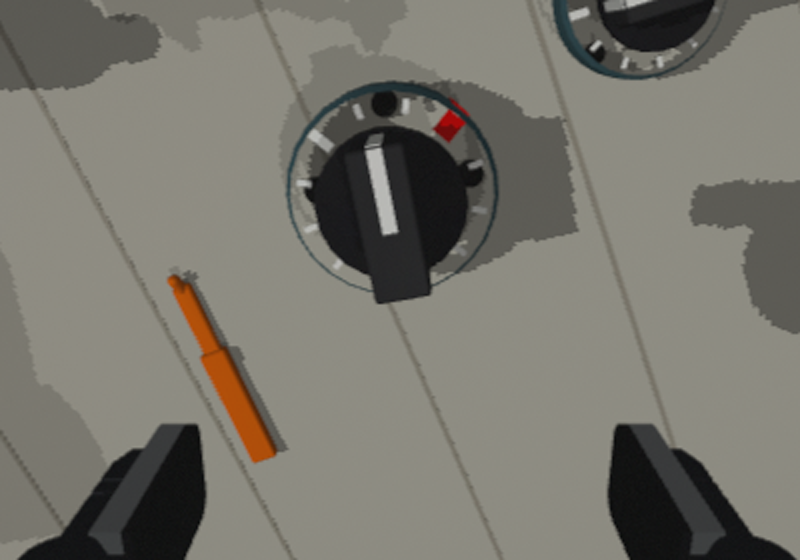

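Wrist view (2x crop, offset 120,60): dial disc centre about (391,201), stripe from (390,234) to (374,146), red mark at (450,124), zero tick at (320,140).

```bash
cat > m.py <<'E'
from h import *
def P(f,x,y,z): return ray(f,120+x/2-.25,60+y/2-.25,z)[:2]
def ang(d): return np.degrees(np.arctan2(d[1],d[0]))
E
python3 - <<'E'
from m import *
import pickle
f=pickle.load(open('w4.pkl','rb'))
disc=P(f,391,201,.064);hs=P(f,392.5,187,.042);print('disc',disc,'r',np.linalg.norm(P(f,469,201,.064)-disc),'housing',hs)
a,b=P(f,390,234,.104),P(f,374,146,.104);print('stripe',a,b,'len',np.linalg.norm(b-a),'ang',ang(b-a))
n=[P(f,x,y,.104) for x,y in((377,303),(431,292))];print('bar near w',np.linalg.norm(n[1]-n[0]),'half len',np.linalg.norm(sum(n)/2-a))
r=P(f,450,125,.042);zr=P(f,320,140,.042)
for c in(disc,hs,a):print('red',r,np.linalg.norm(r-c),ang(r-c),'zero',np.linalg.norm(zr-c),ang(zr-c))
# refine: disc and red by masks
im=f['pixels'];h=cv2.cvtColor(im,cv2.COLOR_RGB2HSV)
m=((h[:,:,1]>180)&((h[:,:,0]<6)|(h[:,:,0]>174))&(h[:,:,2]>80)).astype(np.uint8)
for c in cv2.findContours(m,0,2)[0]:
    M=cv2.moments(c)
    if M['m00']>15:
        p=(M['m10']/M['m00'],M['m01']/M['m00']);print('redblob',p,ray(f,*p,.042))
E
```

```text
disc [ 0.56265372 -0.27913324] r 0.03520511608692922 housing [ 0.5646416  -0.28024842]
stripe [ 0.5577564  -0.27755857] [ 0.59227651 -0.28513851] len 0.035342512626786 ang -12.384492467126593
bar near w 0.022793561544405427 half len 0.027526386747028373
red [ 0.58153934 -0.31620159] 0.041602038159217376 -63.0020247368636 zero 0.04159435898658232 31.92940017807243
red [ 0.58153934 -0.31620159] 0.039726119152737036 -64.82679097089249 zero 0.04054629026685371 34.75360992307071
red [ 0.58153934 -0.31620159] 0.045375230840791564 -58.38967906488812 zero 0.0450892077620729 26.93360443189429
redblob (344.26856240126375, 122.43759873617692) [ 0.58154732 -0.31572385  0.042     ]
redblob (1.109375, 81.875) [ 0.73079163 -0.04185745  0.042     ]
redblob (614.7731201218351, 69.0397867885018) [ 0.53480597 -0.55601096  0.042     ]
redblob (436.21014492753625, 18.68840579710145) [ 0.63334837 -0.41967356  0.042     ]
redblob (608.3333333333333, 14.385416666666666) [ 0.58157581 -0.55667293  0.042     ]
redblob (590.9797979797979, 3.9191919191919187) [ 0.59517224 -0.54415338  0.042     ]
```

Run:
```python
from m import *
import pickle
t=pickle.load(open('f0.pkl','rb'))['top'];s=pickle.load(open('f0.pkl','rb'))['scene']
print('top disc',ray(t,436,195.6,.064))
im=s['pixels'][215:265,170:230]
print(np.round(env.read_state()['joint_positions'],2))
go([.562,-.2795,.13],-.216)
```

```text
top disc [ 0.55948565 -0.27888637  0.064     ]
[-0.21  0.36 -0.01 -0.   -1.2   1.4 ]
t 10.22 at [ 0.5445 -0.2791  0.2463] yaw -0.383 shift cm [ 1.66 -0.62 11.62] len 11.8 rot [-0.     0.002 -0.167] F [-0.2  0.8 -0.2] w 85.0
```

Call:
servo_tool --pt "1.5 -0.6 2 0 0 0 4.5" --pt "0 0 4 0 0 -0.1 4.5" --pt "0 0 3.5 0 0 -0.07 4.5" --pt "0 0 2 0 0 0 4.5" --pt "0 0 0 0 0 0 4.5" --pt "0 0 0 0 0 0 4.5"

```text
t: 10.98
ee_pos: [0.5619, -0.2792, 0.1337]
tcp_rot: [0.0, 0.994, -0.105, 0.001]
contact_force: [0.5, 1.0, -0.3]
grip_width: 0.53
finger_force: 0.0
```

Run:
```python
from m import *
import pickle
f=grab('wrist','w5.png');pickle.dump(f,open('w5.pkl','wb'))
go([.561,-.279,.076],-.216)
```

```text
t 11.03 at [ 0.562  -0.2794  0.134 ] yaw -0.212 shift cm [-0.12 -0.02  5.8 ] len 5.8 rot [ 0.    -0.003  0.004] F [-0.   0.4  0.6] w 45.0
```

View pics/w5.png

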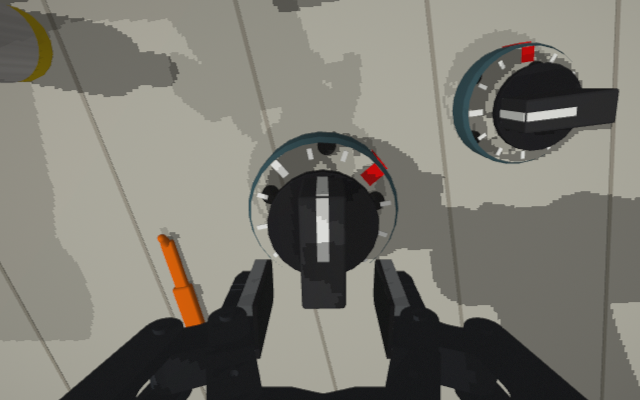

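Wrist view: bar stands vertical in the image (aligned with the tool), stripe at u≈322.5, disc centre (323,222), red mark (372,174), jaws straddle the bar.

Run:
```python
from m import *
import pickle
f=pickle.load(open('w5.pkl','rb'))
d=ray(f,323,222,.064)[:2];print('disc',d,np.linalg.norm(ray(f,378,222,.064)[:2]-d))
a,b=ray(f,323,262,.104)[:2],ray(f,322.2,177,.104)[:2];print('str',a,b,np.linalg.norm(a-b),ang(b-a))
n=ray(f,323.5,308,.104)[:2];u=(b-a)/np.linalg.norm(b-a);print('barctr',n+.032*u)
h=cv2.cvtColor(f['pixels'],cv2.COLOR_RGB2HSV)
m=((h[:,:,1]>180)&((h[:,:,0]<6)|(h[:,:,0]>174))&(h[:,:,2]>80)).astype(np.uint8);m[:,:340]=0;m[:,410:]=0
c=max(cv2.findContours(m,0,2)[0],key=cv2.contourArea);r=ray(f,*cv2.minAreaRect(c)[0],.042)[:2]
for z in(ray(f,279,169,.042)[:2],): print('red',cv2.minAreaRect(c)[0],r,np.linalg.norm(r-d),ang(r-d),'zero',z,np.linalg.norm(z-d),ang(z-d))
go([.561,-.279,.076],-.216)
```

```text
disc [ 0.56351554 -0.27902325] 0.03402445350233938
str [ 0.55705535 -0.27760863] [ 0.601377   -0.28671536] 0.04524754923931951 -11.610907777894724
barctr [ 0.56116827 -0.27849084]
red (372.0353088378906, 174.0411834716797) [ 0.58131584 -0.3157055 ] 0.04077300403565296 -64.11472523891621 zero [ 0.59736314 -0.25695473] 0.04040642647997871 33.10422178815115
t 11.03 at [ 0.562  -0.2794  0.134 ] yaw -0.212 shift cm [-0.12 -0.02  5.8 ] len 5.8 rot [ 0.    -0.003  0.004] F [-0.   0.4  0.6] w 45.0
```

Call:
servo_tool --pt "-0.1 0 2 0 0 0 4.5" --pt "0 0 2.5 0 0 0 4.5" --pt "0 0 1.2 0 0 0 4.5" --pt "0 0 0 0 0 0 4.5"

```text
t: 11.52
ee_pos: [0.5601, -0.2796, 0.0753]
tcp_rot: [0.0, 0.994, -0.106, -0.0]
contact_force: [0.8, 0.1, 0.3]
grip_width: 0.523
finger_force: 0.0
```

Call:
servo_tool --pt "0 0 0 0 0 0 3" --pt "0 0 0 0 0 0 2" --pt "0 0 0 0 0 0 1.8" --pt "0 0 0 0 0 0 1.8" --pt "0 0 0 0 0 0 1.8" --grip_force 60

```text
t: 12.15
ee_pos: [0.561, -0.2798, 0.076]
tcp_rot: [0.0, 0.994, -0.106, 0.001]
contact_force: [2.2, 1.2, 3.4]
grip_width: 0.273
finger_force: 59.5
```

Call:
servo_tool --pt "0 0 0.3 0 0 0 1.8" --pt "0 0 0.3 0 0 0 1.8" --pt "0 0 0.2 0 0 0 1.8" --pt "0 0 0 0 0 0 1.8" --pt "0 0 0 0 0 0 1.8"

```text
t: 12.78
ee_pos: [0.5611, -0.2798, 0.0692]
tcp_rot: [0.0, 0.994, -0.106, 0.001]
contact_force: [0.1, 2.9, 10.7]
grip_width: 0.274
finger_force: 60.6
```

Call:
servo_tool --pt "0 0 0.3 0 0 0 1.8" --pt "0 0 0.1 0 0 0 1.8" --pt "0 0 0 0 0 0 1.8"

```text
t: 13.15
ee_pos: [0.5612, -0.2798, 0.066]
tcp_rot: [0.001, 0.994, -0.106, 0.001]
contact_force: [-1.2, 3.6, 14.2]
grip_width: 0.273
finger_force: 61.0
```

Call:
servo_tool --pt "0 0 0 0 0 0.04 1.8" --pt "0 0 0 0 0 0.06 1.8" --pt "0 0 0 0 0 0.06 1.8" --pt "0 0 0 0 0 0.04 1.8" --pt "0 0 0 0 0 0 1.8"

```text
t: 13.78
ee_pos: [0.561, -0.28, 0.0662]
tcp_rot: [0.001, 0.979, -0.204, 0.001]
contact_force: [-1.6, 3.5, 14.9]
grip_width: 0.271
finger_force: 61.2
```

Run:
```python
from h import *
go([.561,-.279,.066],-1.05);print(env.read_state()['torque'])
```

```text
t 13.78 at [ 0.561  -0.28    0.0662] yaw -0.411 shift cm [-0.04 -0.09  0.02] len 0.1 rot [-0.    -0.003  0.639] F [-1.6  3.5 14.9] w 23.1
[0.82791534 0.43701778 0.01220897]
```

```bash
cat >> m.py <<'E'
def red(f,near=(.5815,-.3157)):
    h=cv2.cvtColor(f['pixels'],cv2.COLOR_RGB2HSV)
    m=((h[:,:,1]>150)&((h[:,:,0]<7)|(h[:,:,0]>173))&(h[:,:,2]>50)).astype(np.uint8)
    for c in cv2.findContours(m,0,2)[0]:
        r=cv2.minAreaRect(c);p=ray(f,*r[0],.042)[:2]
        if cv2.contourArea(c)>10 and np.linalg.norm(p-near)<.03: print('red',np.round(r[0],1),np.round(p,4),cv2.contourArea(c))
E
python3 - <<'E'
from m import *
f=grab('wrist','w6.png');red(f)
import pickle
red(pickle.load(open('w5.pkl','rb')))
E
```

```text
red [378.3 195.3] [ 0.5808 -0.3163] 496.0
red [385.  171.5] [ 0.5903 -0.3232] 110.0
red [371.9 174. ] [ 0.5814 -0.3156] 249.5
red [378.9 159.5] [ 0.5899 -0.3216] 23.5
```

View pics/w6.png

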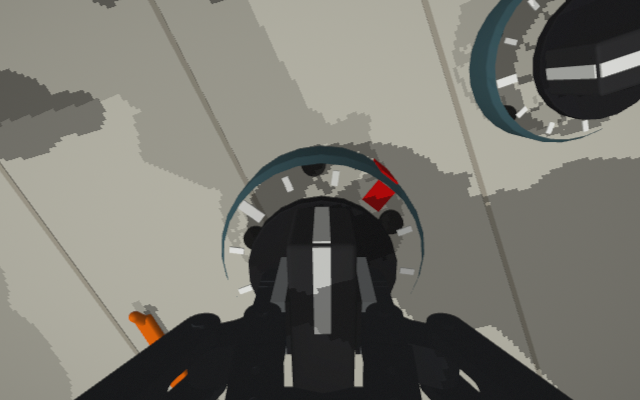

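Wrist view: the stripe turned with the tool while the red mark stayed put (within 1 mm), so the body is holding. Continuing.

Call:
servo_tool --pt "0 0 0 0 0 0.05 1.8" --pt "0 0 0 0 0 0.08 1.8" --pt "0 0 0 0 0 0.1 1.8" --pt "0 0 0 0 0 0.1 1.8" --pt "0 0 0 0 0 0.1 1.8" --pt "0 0 0 0 0 0.06 1.8" --pt "0 0 0 0 0 0.05 1.8" --pt "0 0 0 0 0 0 1.8"

```text
t: 14.82
ee_pos: [0.5606, -0.2803, 0.0661]
tcp_rot: [0.001, 0.889, -0.458, 0.001]
contact_force: [-2.1, 2.2, 14.1]
grip_width: 0.272
finger_force: 61.2
```

Run:
```python
from m import *
import pickle
f=grab('wrist','w7.png');pickle.dump(f,open('w7.pkl','wb'));red(f);go([.561,-.279,.066],-1.05)
```

```text
red [333.3 177.5] [ 0.5811 -0.3159] 507.0
red [335.7 150.2] [ 0.5876 -0.3267] 205.0
t 14.88 at [ 0.5607 -0.2802  0.0661] yaw -0.951 shift cm [-0.08 -0.1   0.01] len 0.1 rot [-0.    -0.002  0.099] F [-2.4  1.8 14.1] w 23.2
```

View pics/w7.png

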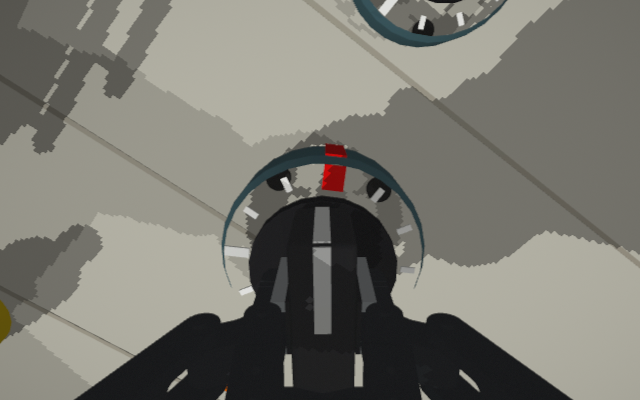

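Wrist view: stripe at u≈322.5, red mark centred at u≈333, so about 0.11 rad remains.

Call:
servo_tool --pt "0 0 0 0 0 0.05 1.8" --pt "0 0 0 0 0 0.05 1.8" --pt "0 0 0 0 0 0.01 1.8" --pt "0 0 0 0 0 0 1.8"

```text
t: 15.38
ee_pos: [0.5606, -0.2803, 0.0661]
tcp_rot: [0.001, 0.863, -0.506, 0.001]
contact_force: [-2.4, 2.6, 15.5]
grip_width: 0.273
finger_force: 61.4
```

Run:
```python
from m import *
f=grab('wrist','w8.png');red(f);go([.561,-.279,.066],-1.05)
im=f['pixels'];h=cv2.cvtColor(im,cv2.COLOR_RGB2HSV)
m=((h[:,:,1]>150)&((h[:,:,0]<7)|(h[:,:,0]>173))&(h[:,:,2]>50))
for v in range(162,194,4):
    u=np.where(m[v,300:350])[0]; print(v,'red',u.mean()+300 if len(u) else None,len(u))
g=im.sum(2)
for v in(212,225,238,260,280,300,320):
    u=np.where(g[v,300:345]>260)[0]+300;print(v,'stripe',u.mean() if len(u) else None,len(u))
for v in(260,275):
    w=np.where(g[v,200:450]>240)[0]+200;print(v,w.min(),w.max())
```

```text
red [323.5 176.5] [ 0.5811 -0.3161] 503.0
red [323.5 149.5] [ 0.5872 -0.327 ] 208.0
t 15.43 at [ 0.5605 -0.2803  0.0661] yaw -1.061 shift cm [-0.09 -0.1   0.01] len 0.1 rot [ 0.    -0.002 -0.011] F [-2.5  1.2 14.6] w 23.5
162 red None 0
166 red 323.5 22
170 red 323.5 22
174 red 323.5 22
178 red 323.0 21
182 red 323.0 21
186 red 323.0 21
190 red None 0
212 stripe 321.5 14
225 stripe 321.0 15
238 stripe 321.0 17
260 stripe 321.5 18
280 stripe 321.5 18
300 stripe 322.0 17
320 stripe 322.0 17
260 200 449
275 200 449
```

Red mark is now at u≈323.3 against the stripe at 321.5, about 0.8° short; a last nudge while relieving the lateral force, then easing the press.

Call:
servo_tool --pt "-0.03 0.01 0 0 0 0.015 1.8" --pt "0 0 0 0 0 0 1.8" --pt "0 0 0 0 0 0 1.8"

```text
t: 15.8
ee_pos: [0.5605, -0.2803, 0.0662]
tcp_rot: [0.001, 0.859, -0.512, 0.001]
contact_force: [-1.9, 1.8, 14.8]
grip_width: 0.272
finger_force: 61.3
```

Call:
servo_tool --pt "0 0 -0.2 0 0 0 1.8" --pt "0 0 -0.2 0 0 0 1.8" --pt "0 0 -0.1 0 0 0 1.8" --pt "0 0 0 0 0 0 1.8"

```text
t: 16.3
ee_pos: [0.5605, -0.2802, 0.0702]
tcp_rot: [0.0, 0.859, -0.512, 0.001]
contact_force: [-1.1, 0.1, 9.8]
grip_width: 0.275
finger_force: 60.9
```

Call:
servo_tool --pt "0 0 -0.2 0 0 0 1.8" --pt "0 0 -0.1 0 0 0 1.8" --pt "0 0 0 0 0 0 1.8" --grip_force 20

```text
t: 16.68
ee_pos: [0.5604, -0.2802, 0.0725]
tcp_rot: [0.0, 0.859, -0.512, 0.001]
contact_force: [1.4, -0.9, 7.3]
grip_width: 0.274
finger_force: 60.5
```

Call:
servo_tool --pt "0 0 0 0 0 0 2.6" --pt "0 0 0 0 0 0 3.2" --pt "0 0 0 0 0 0 4.2" --pt "0 0 0 0 0 0 4.8" --pt "0 0 0 0 0 0 4.8"

```text
t: 17.3
ee_pos: [0.5594, -0.2792, 0.0707]
tcp_rot: [0.0, 0.858, -0.513, -0.001]
contact_force: [-0.6, 0.6, -0.9]
grip_width: 0.565
finger_force: 0.0
```

Call:
servo_tool --pt "0 0 -1 0 0 0 4.8" --pt "0 0 -3 0 0 0 4.8" --pt "0 0 -4 0 0 0 4.8" --pt "0 0 -4 0 0 0 4.8" --pt "-1 0 -3 0 0 0 4.8" --pt "0 0 0 0 0 0 4.8" --pt "0 0 0 0 0 0 4.8"

```text
t: 18.18
ee_pos: [0.5547, -0.2704, 0.2211]
tcp_rot: [-0.0, 0.858, -0.513, -0.0]
contact_force: [-0.1, -0.1, -0.1]
grip_width: 0.564
finger_force: 0.0
```

Run:
```python
from m import *
import pickle
f=grab('wrist');t=grab('top');pickle.dump((f,t),open('w9.pkl','wb'));red(f);go([.561,-.279,.066],-1.05)
A=cv2.resize(f['pixels'][70:270,220:420],None,fx=2.5,fy=2.5,interpolation=cv2.INTER_CUBIC)
B=cv2.resize(t['pixels'][185:285,200:300],None,fx=3,fy=3,interpolation=cv2.INTER_CUBIC)
o=np.zeros((500,800,3),np.uint8);o[:,:500]=A;o[:300,500:]=B
cv2.imwrite('pics/c9.png',o[:,:,::-1])
print('tin top', proj(t,[.464,.2748,.114]))
im=t['pixels'];h=cv2.cvtColor(im,cv2.COLOR_RGB2HSV)
```

```text
red [322.  119.5] [ 0.581  -0.3161] 130.0
red [321.5 107. ] [ 0.5863 -0.3251] 21.0
t 18.27 at [ 0.5545 -0.2705  0.22  ] yaw -1.078 shift cm [ 1.08 -0.19 15.4 ] len 15.4 rot [ 0.002  0.002 -0.028] F [-0.2  0.1 -0.8] w 48.2
tin top [228.16732259 231.77579919]
```

View pics/c9.png

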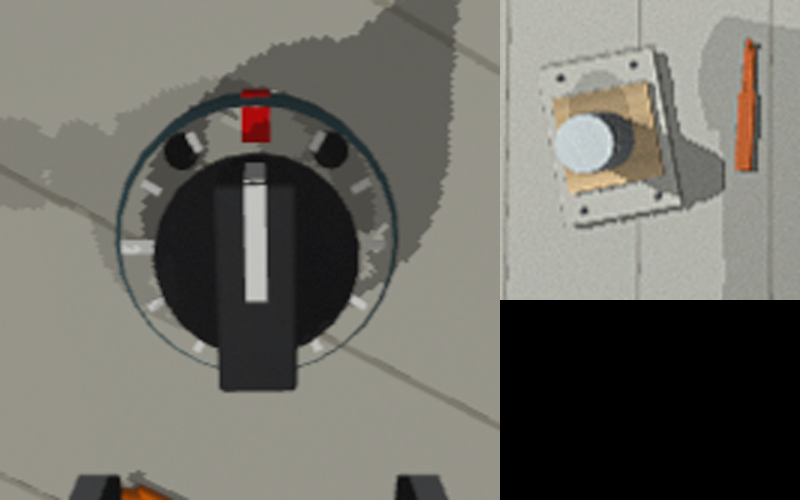

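The white pointer lines up with the red mark (stripe at x≈256, mark at x≈256), and the red mark has not moved. The tin lid at (228,232) matches the expected (228.2,231.8) for the middle of the patch.

```bash
python3 -c "
from station import env
print(env.hand_in())"
```

```text
the job is handed in; nothing more can be done
None
```

The tin stands upright on the middle of the patch, the larger timer's pointer is at the red 15-minute mark with its body where it was, and the job was handed in after about 18 s of the 59 s.

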